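File a cinema drive between its two companions

ROBOT

A 6-joint arm with a two-finger parallel gripper is mounted at the origin on the work surface. World frame = base frame: x ahead of the robot, y to its left, z up, the work surface at z = 0. Lengths are in m, angles in degrees, forces in N, time in s.
With the tool pointing down it reaches from about 0.375 to 0.75 m from the base axis. Payload 9 kg.
Tool frame: the origin (TCP) lies where the fingers leave the gripper's body, on its centre line; the fingertips stand 73 mm ahead of it and the grasp point (between the pads) lies 54 mm ahead of it (robot.tip_reach is the distance from the TCP to the fingertips, in m); z points along the fingers, y is the line along which they close (so a half turn about z gives the same grasp; the last joint's range is limited). The gripper opens to 85 mm and grips with 20 to 120 N. Pads are 22 mm wide; open, the fingers measure 114 mm over their backs; the gripper's body (76 mm by 85 mm) begins 54 mm behind the grasp point. The pads swing forward as they close: fully open they stand 13 mm farther back than shut.
Start: joints at [63.959, 5.964, 5.575, 89.605, 0, 77.527], TCP at [0.141, 0.583, 0.304] pointing down, gripper open.
Joint ranges: [-171.21, 171.21], [-48.23, 106.86], [-62.78, 66.21], [-105.2, 120.99], [-86.42, 89.51], [-180, 180]. Speed limits (degrees/s): [127.2, 127.2, 147.25, 180, 180, 180].

INTERFACE

Orientations are given as [roll, pitch, yaw] about the fixed x, y, z axes, in that order (R = Rz(yaw) Ry(pitch) Rx(roll)).
In Python, from plant import robot gives the robot as it stands. Calls block until the motion is done:
- robot.move_pose(position, orientation): joint-space move of the TCP to a pose.
- robot.line_to(position, vel=0.15, rotation=None, guard=None): straight line of the TCP; rotation=None keeps the orientation; vel is the mean speed in m/s. With guard (N) it stops when the force on the tool has changed by that much, and returns True; else False.
- robot.goto_joints(angles): joint-space move.
- robot.set_gripper(opening): finger opening in m; the grip force is fixed at half the most; returns when the fingers have stopped.
- robot.pause(seconds).
- robot.ik(position, orientation): joint angles nearest the present ones, or None.
- robot.observe(): the state.
- robot.grab_frame(name): name is "side" or "top"; returns the picture (420x560x3 uint8, blue, green, red); there is no depth.
- robot.get_calibration(name): a dict with "vertical_fov" (degrees; the focal length in pixels is half the picture's height over the tangent of half this angle, whatever the lens; pixels are square), "cx", "cy" (the principal point, pixels), "rvec" (rotation vector, rad) and "tvec" (3), from world to camera coordinates, as OpenCV has them. Camera axes: x right, y down, z forward; pixel columns grow to the right and rows downward; lengths in m; the calibration is good to about 2 mm. A picture is of the moment at which its call begins. get_calibration takes no time and is no camera call.
A pose or a line that the arm cannot do raises robot.IKError and nothing moves.
- robot.job_done(): hands the job in; it is judged then, once.
The state is a dict: "time": time; "q": joint angles; "qvel": joint speeds; "joint_torque": joint torques, N m; "tool_pos": TCP position; "tcp_rot": TCP orientation; "ft_force": force on the tool from outside, world axes, zero at the start; "torque": the same for the moment, N m; "gripper_width": finger opening in m; "gripper_force": force on a finger pad.
Only numpy, scipy, OpenCV 4.12 (cv2) and the standard library are available. Lean on these libraries where they do the work, as an engineer would, in place of code of your own. Each camera call takes 0.05 s, during which the arm holds its last target. There are 200 camera calls.

TASK

File the drive case that lies on the sloped rest in the rack, between the two cases with handles: draw the bookend at the robot's right-hand end of the row out, part the two handled cases by shifting them along the row, and lower the drive gently, upright and handle up, into the gap until it stands on the rack floor in line with the others. Then push the bookend back so that the whole row is snug again, all seven cases standing, and do not disturb anything else on the table.

Things in the scene. Friction and masses are not known exactly. Their poses are not given: they have to be found in the camera images.
- drive: The drive case to file, grey plastic, alone on the sloped rest. Body 150 long (x) x 40 thick (y) x 90 high. On top an upright loop handle in its middle plane: 80 long (x), 8 thick (y), top 135 above the underside; its upper 20 mm is a solid bar to pinch across y (bar centre 125 above the underside). Origin: centre of the underside, z up. 0.25 kg.
- rest: Fixed black stand with a sloped bed, on which the drive lies. Origin: underside centre. The bed is pitched 34 degrees: its far (+x) end is up, so the drive's handle leans towards the robot at 34 degrees from vertical. Low side guides and a front lip, 30 high from the bed: draw the drive at least 40 mm along its own z to clear them.
- keep_a: Left one (+y of the rack) of the only two cases in the row with handles; the two stand side by side. Body 150 long (x) x 40 thick (y) x 90 high. On top an upright loop handle in its middle plane: 80 long (x), 8 thick (y), top 135 above the underside; its upper 20 mm is a solid bar to pinch across y (bar centre 125 above the underside). Origin: centre of the underside, z up. 0.25 kg.
- keep_b: Right one (-y of the rack) of the two handled cases, 41 mm from keep_a at the start. Body 150 long (x) x 40 thick (y) x 90 high. On top an upright loop handle in its middle plane: 80 long (x), 8 thick (y), top 135 above the underside; its upper 20 mm is a solid bar to pinch across y (bar centre 125 above the underside). Origin: centre of the underside, z up. 0.25 kg.
- plain_a: Grey plastic case of the row without a handle, flat top: 150 long (x) x 40 thick (y) x 90 high. Origin: centre of the underside, z up. About 0.25 kg. Stays in the row; may be shoved along it.
- plain_b: Grey plastic case of the row without a handle, flat top: 150 long (x) x 40 thick (y) x 80 high. Origin: centre of the underside, z up. About 0.25 kg. Stays in the row; may be shoved along it.
- plain_c: Grey plastic case of the row without a handle, flat top: 150 long (x) x 40 thick (y) x 80 high. Origin: centre of the underside, z up. About 0.25 kg. Stays in the row; may be shoved along it.
- plain_d: Grey plastic case of the row without a handle, flat top: 150 long (x) x 40 thick (y) x 90 high. Origin: centre of the underside, z up. About 0.25 kg. Stays in the row; may be shoved along it.
- rack: Fixed dark steel rack with the row of six cases. Origin: underside centre. y along the row (robot's left), x away from the robot. Floor 190 (x) x 390 (y), its top 10 up. End wall, inner face y=+160, top 105 up. Back fence, face x=+82, top 60 up. Front open. Cases stand with centres at x=0, thickness along y; a sliding bookend closes the -y end.
- bookend (a joint): Travel (m) of the aluminium bookend along the rack. 0: inner face at rack y=-87.5 mm, closed on six cases; grows as it is drawn to the rack's -y (robot's right); stop at 0.09. About 4 N of friction, stays where left, cannot tip. Starts at 0 to 0.006. With seven cases pressed together it stands at about 0.0325.
- bookend_tab (a point): Pinch point on the bookend's upright grip tab: tab 50 long (rack x), 8 thick (rack y), its top 15 mm above this point, free for 40 mm below its top; it stands 50 mm outward (-y) of the bookend's inner face. The bookend's plate is 130 (x) x 90 high.
- mug: White mug 80 across, 95 high; origin under its centre. Bystander.
- tape: Roll of grey tape 100 across, 25 high, lying flat; origin under its centre. Bystander.
- screwdriver: Screwdriver lying on the table. Bystander.
- torch: Dark metal torch, 145 long, 48 across, lying along its x. Bystander.
- lens: Standing dark metal projector lens barrel, 92 across, 130 high; origin under its centre. Bystander.
- adapter: White power block 70 x 120 x 50 high; origin under its centre. Bystander.

How it is judged (in metres and radians):
On the way, in this order (a step that is already met when the one before it is completed fails the run):
1. the two handled cases are parted by a gap wider than the drive case (horizontal distance between keep_a and keep_b above 0.081 m and angle between each of keep_a, keep_b's own z axis and vertical below 0.15 rad), for 0.2 s.
2. the drive case stands on the rack floor between the two handled cases (angle between drive's own z axis and vertical below 0.08 rad and x of drive in the frame of rack between -0.02 and 0.02 m and z of drive in the frame of rack below 0.016 m and y of drive in the frame of keep_a below -0.036 m and y of drive in the frame of keep_b above 0.036 m), for 0.2 s.
At the end, for the whole second after the job is handed in: The drive stands on the rack floor right between the two handled cases (centres within 48 mm of each); all seven cases upright within 4.5 degrees, centres within 20 mm of the rack's midline; bookend pushed in below 0.0405 (at most 8 mm slack); drive at rest (all of step 2 and y of drive in the frame of keep_a above -0.048 m and y of drive in the frame of keep_b below 0.048 m and value of joint bookend below 0.0405 m and linear speed of drive below 0.02 m/s and angle between each of keep_a, keep_b, plain_a, plain_b, plain_c, plain_d's own z axis and vertical below 0.08 rad and x of keep_a in the frame of rack between -0.02 and 0.02 m and z of each of keep_a, keep_b, plain_a, plain_b, plain_c, plain_d in the frame of rack below 0.016 m and x of keep_b in the frame of rack between -0.02 and 0.02 m and x of plain_a in the frame of rack between -0.02 and 0.02 m and x of plain_b in the frame of rack between -0.02 and 0.02 m and x of plain_c in the frame of rack between -0.02 and 0.02 m and x of plain_d in the frame of rack between -0.02 and 0.02 m); the robot touches nothing.
It fails at once if a bystander on the table is shifted by more than 30 mm (distance of any of mug, tape, screwdriver, torch, lens, adapter from where it was at the start of the episode above 0.03 m).
It fails at once if the drive is dropped or slammed into the rack (faster than 0.5 m/s within 30 mm of the rack floor) (linear speed of drive above 0.5 m/s and z of drive in the frame of rack below 0.04 m and y of drive in the frame of rack between -0.18 and 0.18 m).
It also fails if it takes over 59 s, if anything falls off the work surface, if the arm or the gripper's body presses on something with over 40 N, if the wrist force passes 120 N, or if a joint passes its speed limit or range.

## Working session

There is one attempt and no reset: what is moved stays moved. The work goes in short steps, each a Python script; the robot and the scene stay as the last script left them, time stands still between calls to the robot, and variables do not carry over. Pictures are saved under pics/ and viewed, at most 10 in all, crops included, and the job is handed in when it is done.

```bash
mkdir -p pics; ls; python3 - <<'E'
from plant import robot
import cv2
for n in("top","side"):
    cv2.imwrite(f"pics/{n}0.png",robot.grab_frame(n)); print(n,robot.get_calibration(n))
print(robot.observe())
E
```

```text
pics
top {'vertical_fov': 50.62032081337046, 'cx': 275.4810447419573, 'cy': 215.6532742275444, 'rvec': array([ 2.15135341, -2.12040017,  0.17568102]), 'tvec': array([-0.00363498,  0.56253154,  1.29056296])}
side {'vertical_fov': 42.32324608926235, 'cx': 275.93974187680425, 'cy': 211.79812679918012, 'rvec': array([ 2.18995474, -0.69972025,  0.32833958]), 'tvec': array([-0.46739309,  0.28843002,  1.55230791])}
{'time': 0.1, 'q': array([6.39590486e+01, 5.99417654e+00, 5.53247569e+00, 8.96075366e+01,
       5.54465225e-04, 7.75251680e+01]), 'qvel': array([-0.00173789, -0.01730509,  0.13469265,  0.05713067,  0.11201249,
       -0.03609889]), 'joint_torque': array([ 7.21123506e-03, -5.58208394e+01,  5.04718709e+01,  1.32727987e-02,
       -2.68014164e-04, -1.00916506e-05]), 'tool_pos': array([0.14064302, 0.58305104, 0.30321972]), 'tcp_rot': array([-1.79932517e+02, -1.54973965e-02,  1.66433871e+02]), 'ft_force': array([-0.47933871, -0.75138309, -0.15703527]), 'torque': array([ 0.00776277,  0.01132844, -0.04872433]), 'gripper_force': 0.0, 'gripper_width': 0.08566586264019391}
```

View pics/top0.png

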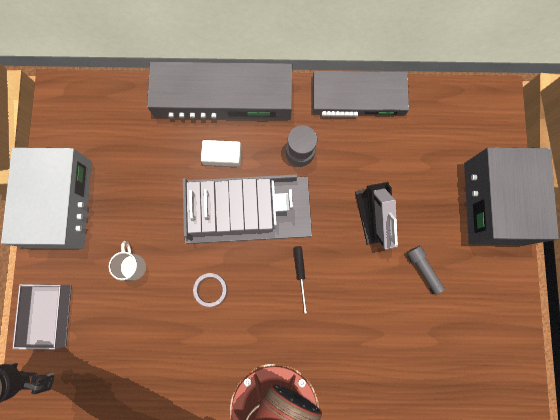

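View pics/side0.png

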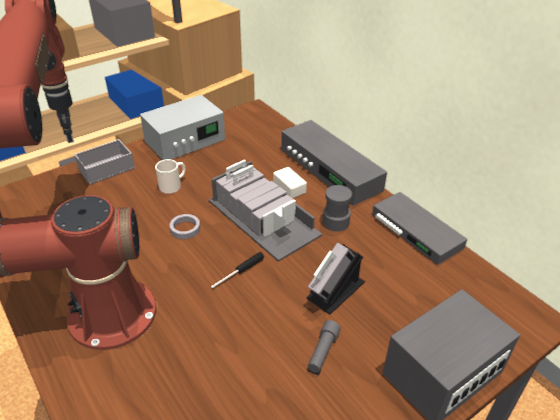

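```bash
python3 - <<'E'
import cv2
t=cv2.imread("pics/top0.png")[165:265,175:415]; cv2.imwrite("pics/t1.png",cv2.resize(t,None,fx=3.3,fy=3.3,interpolation=cv2.INTER_CUBIC))
t=cv2.imread("pics/side0.png")[155:311,205:370]; cv2.imwrite("pics/s1.png",cv2.resize(t,None,fx=3.8,fy=3.8,interpolation=cv2.INTER_CUBIC))
E
```

```text
(no output)
```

View pics/t1.png

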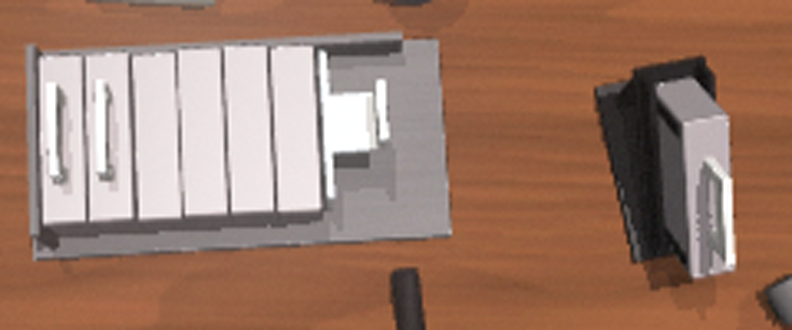

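View pics/s1.png

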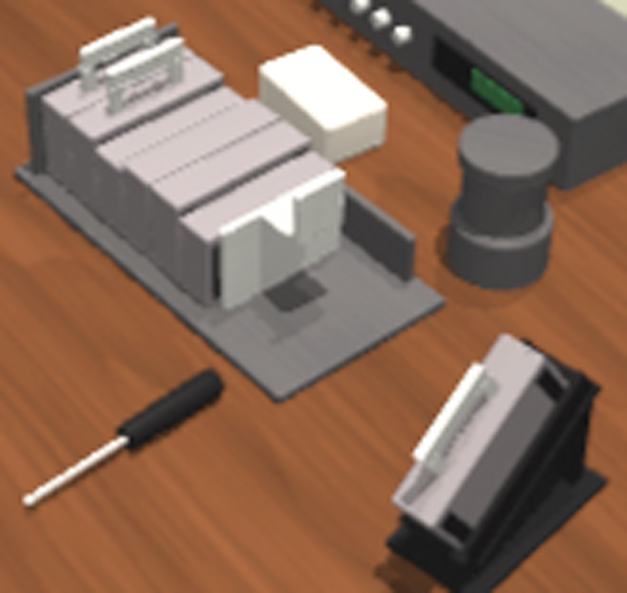

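```bash
cat > h.py <<'E'
import numpy as np, cv2
from scipy.spatial.transform import Rotation as R
from scipy.optimize import least_squares
from plant import robot
C={n:robot.get_calibration(n) for n in("top","side")}
def proj(n,p):
    c=C[n]; f=210/np.tan(np.radians(c["vertical_fov"]/2))
    K=np.array([[f,0,c["cx"]],[0,f,c["cy"]],[0,0,1]])
    return cv2.projectPoints(np.atleast_2d(np.asarray(p,float)),c["rvec"],c["tvec"],K,None)[0][:,0]
def tp(c): return np.array([175,165])+np.array(c)/3.3
def sp(c): return np.array([205,155])+np.array(c)/3.8
def T(p,yaw,pts,pitch=0): return R.from_euler('xyz',[0,pitch,yaw]).apply(pts)+p
E
cat > fit.py <<'E'
from h import *
rk=[("top",[-95,195,10],(34,259)),("top",[-95,-195,10],(451,234)),("top",[95,-195,10],(438,40)),
("top",[-75,160,100],(42,222)),("top",[40,139.4,145],(51,84)),("top",[-40,139.4,145],(59,178)),
("side",[-95,-195,10],(281,398)),("side",[95,-195,10],(442,299)),("side",[-95,195,10],(16,173)),
("side",[-40,139.4,145],(82,50)),("side",[40,139.4,145],(155,22)),("side",[-40,98,145],(106,73)),("side",[40,98,145],(184,42))]
def res(q,l,pitch=0):
    return np.concatenate([proj(n,T(q[:3] if len(q)>3 else [q[0],q[1],0],q[-1],np.array(p)/1e3,pitch))[0]-(tp if n=="top" else sp)(c) for n,p,c in l])
s=least_squares(res,[.55,.1,0],args=(rk,),loss='soft_l1'); print("rack",s.x,np.degrees(s.x[2])); print(res(s.x,rk).reshape(-1,2).round(1).tolist())
# drive: top corners z=90, handle z=135
dr=[("top",[-75,20,90],(690,274)),("top",[-75,-20,90],(733,270)),("top",[75,20,90],(683,121)),("top",[75,-20,90],(728,117)),("top",[75,20,0],(657,88)),("top",[75,-20,0],(694,80)),
("side",[-75,-20,90],(435,527)),("side",[-75,20,90],(395,498)),("side",[75,20,90],(503,337)),("side",[75,-20,90],(545,352)),
("side",[-40,0,135],(417,457)),("side",[40,0,135],(475,367)),("top",[40,0,135],(714,162)),("top",[-40,0,135],(731,268))]
for sg in(-1,):
    d=least_squares(res,[.55,-.3,.1,0],args=(dr,np.radians(sg*34)),loss='soft_l1'); print("drive",sg,d.x,np.degrees(d.x[3]),d.cost); print(res(d.x,dr,np.radians(sg*34)).reshape(-1,2).round(1).tolist())
im={n:robot.grab_frame(n) for n in C}
big=cv2.convertScaleAbs(cv2.resize(im["side"][190:245,245:305],None,fx=9,fy=9,interpolation=cv2.INTER_CUBIC),alpha=2.2,beta=-310)
b2=cv2.convertScaleAbs(cv2.resize(im["top"][170:230,255:315],None,fx=5,fy=5,interpolation=cv2.INTER_CUBIC),alpha=1.6,beta=-160)
out=np.zeros((500,845,3),np.uint8); out[:495,:540]=big; out[:300,545:845]=b2
cv2.imwrite("pics/b2.png",out[:,:800])
E
python3 fit.py
```

```text
rack [0.58537611 0.09511308 0.07239896] 4.14815468565488
[[-1.2, 0.5], [-0.4, 0.8], [-0.8, -0.5], [2.1, 0.9], [2.6, -0.2], [1.0, -0.6], [-1.4, -0.9], [0.3, -0.9], [-1.8, -2.1], [0.5, 0.8], [0.1, -0.4], [1.4, 0.4], [-0.2, -0.3]]
drive -1 [ 0.57478406 -0.30599365  0.06158531  0.19425549] 11.13001979604298 16.267900550432437
[[-0.0, 1.6], [0.6, 0.3], [-0.4, 0.4], [0.3, -1.0], [-2.3, -1.4], [-0.1, -1.4], [-1.2, 0.4], [-1.7, 0.5], [0.1, -1.5], [0.5, 1.5], [-0.1, 0.2], [1.3, -0.6], [3.5, 5.0], [-0.6, -1.1]]
```

View pics/b2.png

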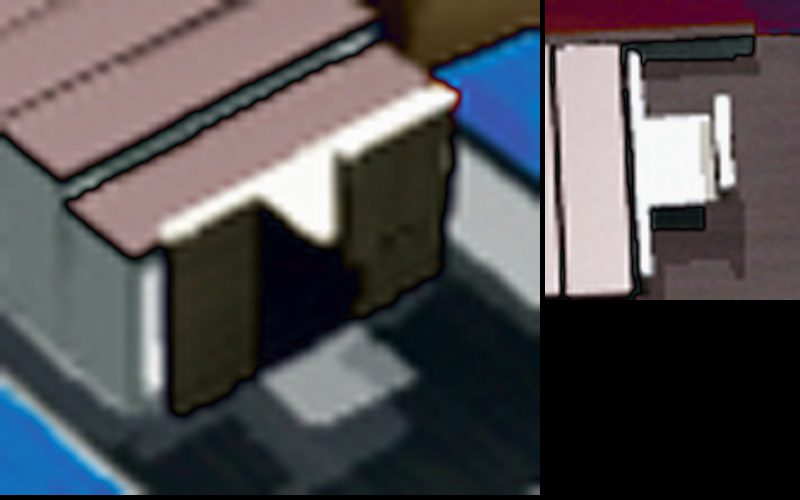

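```bash
cat > fit2.py <<'E'
from h import *
def tz(c): return np.array([255,170])+(np.array(c)-[545,0])/5
def sz(c): return np.array([245,190])+np.array(c)/9
# names with symbols: y entry may be function of params q=[x,y,yaw,fl,trav,tabz]
L=[("top",lambda q:[-95,195+q[3],10],tp((34,259))),("top",lambda q:[-95,-195+q[3],10],tp((451,234))),("top",lambda q:[95,-195+q[3],10],tp((438,40))),
("top",lambda q:[-75,160,100],tp((42,222))),("top",lambda q:[40,139.4,145],tp((51,84))),("top",lambda q:[-40,139.4,145],tp((59,178))),
("top",lambda q:[40,98.2,145],tp((102,83))),("top",lambda q:[-40,98.2,145],tp((103,178))),
("side",lambda q:[-95,-195+q[3],10],sp((281,398))),("side",lambda q:[95,-195+q[3],10],sp((442,299))),("side",lambda q:[-95,195+q[3],10],sp((16,173))),
("side",lambda q:[-40,139.4,145],sp((82,50))),("side",lambda q:[40,139.4,145],sp((155,22))),("side",lambda q:[-40,98.2,145],sp((106,73))),("side",lambda q:[40,98.2,145],sp((184,42))),
("top",lambda q:[65,-87.5-q[4],100],tz((630,52))),("side",lambda q:[-65,-87.5-q[4],100],sz((160,235))),("side",lambda q:[65,-93-q[4],100],sz((457,92))),
("top",lambda q:[-25,-137.5-q[4],q[5]],tz((730,186))),("top",lambda q:[25,-137.5-q[4],q[5]],tz((722,97))),("side",lambda q:[-25,-137.5-q[4],q[5]],sz((340,155))),("side",lambda q:[25,-137.5-q[4],q[5]],sz((442,97)))]
def res(q): return np.concatenate([proj(n,T([q[0],q[1],0],q[2],np.array(f(q))/1e3))[0]-c for n,f,c in L])
s=least_squares(res,[.585,.095,.07,0,3,120],x_scale=[.01,.01,.05,5,5,10],loss='soft_l1')
print(s.x.round(4),np.degrees(s.x[2]))
for (n,f,c),r in zip(L,res(s.x).reshape(-1,2)): print(n,np.round(f(s.x)),r.round(1))
q=s.x
for k in C: print(k,"cam",-R.from_rotvec(C[k]["rvec"]).inv().apply(C[k]["tvec"]))
E
python3 fit2.py
```

```text
[ 5.852000e-01  1.000000e-01  7.330000e-02 -8.419000e+00  2.188700e+00
  1.455832e+02] 4.198813078010518
top [-95. 187.  10.] [0.  0.5]
top [ -95. -203.   10.] [0.8 0.6]
top [  95. -203.   10.] [ 0.3 -0.7]
top [-75 160 100] [0.4 1. ]
top [ 40. 139. 145.] [ 0.9 -0.1]
top [-40. 139. 145.] [-0.8 -0.5]
top [ 40.  98. 145.] [ 0.1 -0.7]
top [-40.  98. 145.] [ 0.7 -1.4]
side [ -95. -203.   10.] [-0.6 -0.3]
side [  95. -203.   10.] [ 1.1 -0.4]
side [-95. 187.  10.] [-1.2 -1.6]
side [-40. 139. 145.] [-0.3  0.2]
side [ 40. 139. 145.] [-0.8 -1.1]
side [-40.  98. 145.] [ 0.5 -0.3]
side [ 40.  98. 145.] [-1.1 -1. ]
top [ 65. -90. 100.] [0.3 0.5]
side [-65. -90. 100.] [ 0.1 -0.6]
side [ 65. -95. 100.] [-1.1 -0.3]
top [ -25. -140.  146.] [-0.1  0.1]
top [  25. -140.  146.] [0.3 0.4]
side [ -25. -140.  146.] [-0. -0.]
side [  25. -140.  146.] [ 0.8 -0.1]
top cam [0.34426167 0.00309609 1.36509415]
side cam [-0.20160393 -1.07710214  1.22903005]
```

```bash
cat >> h.py <<'E'
P0=np.array([.5852,.1000,0]); YAW=np.degrees(.0733); A=np.array([0,0,-1.])
DOWN=[180,0,YAW]
def rw(x,y,z): return T(P0,.0733,np.array([x,y,z])/1e3)   # rack mm -> world
def tcp(x,y,z): return rw(x,y,z+54)                       # pinch point (rack mm) -> TCP, tool down
def st(m=""):
    o=robot.observe(); p=R.from_euler('z',-.0733).apply(o["tool_pos"]-[0,0,.054]-P0)*1e3
    print(m,"t",round(o["time"],2),"pinch(rack)",p.round(1),"rot",o["tcp_rot"].round(1),"w",round(o["gripper_width"],4),"f",o["ft_force"].round(1),"q6",o["q"][5].round(1))
E
python3 - <<'E'
from h import *
# choose yaw branch by IK for all key poses
Rd=R.from_euler('xyz',[0,np.radians(-34),.194])
pd=Rd.apply([0,0,.125+.054])+[.5748,-.3060,.0616]
for k in(0,180):
    e=(Rd*R.from_euler('xyz',[180,0,k],degrees=True)).as_euler('xyz',degrees=True)
    print(k,[None if j is None else np.round(j).tolist() for j in(robot.ik(tcp(0,-140,190),[180,0,YAW+k-360*(k>0)]),robot.ik(tcp(0,98,131),[180,0,YAW+k-360*(k>0)]),robot.ik(pd,e),robot.ik(pd+Rd.apply([0,0,.1]),e),robot.ik(tcp(0,120,330),[180,0,YAW+k-360*(k>0)]))],pd.round(3),e.round(1))
E
```

```text
0 [[-16.0, 5.0, -1.0, 83.0, 0.0, 159.0], [7.0, 8.0, -4.0, 77.0, 0.0, -178.0], [-60.0, -17.0, -30.0, 65.0, 32.0, 112.0], [-67.0, -22.0, -25.0, 78.0, 33.0, 104.0], [9.0, 11.0, 20.0, 99.0, 0.0, -175.0]] [ 0.477 -0.325  0.21 ] [180.  -34.   11.1]
180 [[-16.0, 5.0, -1.0, 83.0, 0.0, -21.0], [7.0, 8.0, -4.0, 77.0, 0.0, 2.0], [-60.0, -17.0, -30.0, 65.0, 32.0, -68.0], [-67.0, -22.0, -25.0, 78.0, 33.0, -76.0], [9.0, 11.0, 20.0, 99.0, 0.0, 5.0]] [ 0.477 -0.325  0.21 ] [ 180.    34.  -168.9]
```

```bash
sed -i 's/^DOWN=.*/DOWN=[180,0,YAW-180]/' h.py; python3 - <<'E'
from h import *
robot.set_gripper(.045)
robot.move_pose(tcp(0,-139.7,200),DOWN); st("above")
print(robot.line_to(tcp(0,-139.7,131),vel=.15,guard=8)); st("down")
robot.set_gripper(0); st("grip")
print(robot.line_to(tcp(0,-139.7-68,131),vel=.12,guard=30)); st("pulled")
for n in C: cv2.imwrite(f"pics/{n}_1.png",robot.grab_frame(n))
a=cv2.imread("pics/top_1.png")[150:260,175:330]; b=cv2.imread("pics/side_1.png")[170:280,195:340]
cv2.imwrite("pics/c1.png",np.hstack([cv2.resize(a,None,fx=2.6,fy=2.6),cv2.resize(b,None,fx=2.6,fy=2.6)])[:, :800])
E
```

```text
above t 3.4 pinch(rack) [ 1.000e-01 -1.390e+02  2.001e+02] rot [ 180.     0.  -175.8] w 0.0451 f [-0.1 -0.1  0.5] q6 -20.5
False
down t 4.01 pinch(rack) [   0.2 -139.6  131.7] rot [-180.     0.  -175.8] w 0.045 f [0.3 0.2 0.7] q6 -20.5
grip t 4.42 pinch(rack) [   0.6 -139.7  132.3] rot [-1.800e+02  1.000e-01 -1.758e+02] w 0.0073 f [-0.7  2.7  6.2] q6 -20.5
False
pulled t 5.14 pinch(rack) [   0.4 -209.1  132.3] rot [-1.799e+02  1.000e-01 -1.759e+02] w 0.0073 f [-0.6 -4.   6.2] q6 -26.6
```

View pics/c1.png

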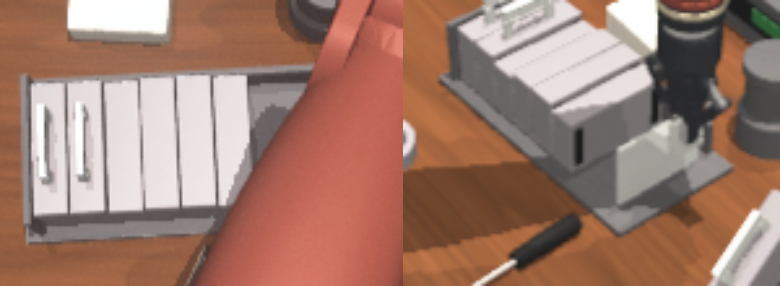

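```bash
python3 - <<'E'
from h import *
robot.set_gripper(.045); robot.line_to(tcp(0,-208.5,185),vel=.25)
robot.set_gripper(.027)
robot.line_to(tcp(0,98.2,200),vel=.35); st("above")
print(robot.line_to(tcp(0,98.2,136),vel=.1,guard=5)); st("down")
robot.set_gripper(0); st("grip")
print(robot.line_to(tcp(0,43,136),vel=.06,guard=30)); st("shifted")
robot.set_gripper(.03); robot.line_to(tcp(0,43,200),vel=.2); st("up")
robot.set_gripper(.05)
e=[180,34,-168.9]
Rd=R.from_euler('xyz',[0,np.radians(-34),.194]); pd=Rd.apply([0,0,.179])+[.5748,-.3060,.0616]
robot.move_pose(pd+Rd.apply([0,0,.09]),e); st("near drive")
for n in C: cv2.imwrite(f"pics/{n}_2.png",robot.grab_frame(n))
a=cv2.imread("pics/top_2.png")[150:270,175:420]; b=cv2.imread("pics/side_2.png")[160:320,200:400]
a=cv2.resize(a,None,fx=2.2,fy=2.2,interpolation=cv2.INTER_CUBIC);b=cv2.resize(b,None,fx=2,fy=2,interpolation=cv2.INTER_CUBIC)
o=np.zeros((600,560,3),np.uint8); o[:a.shape[0],:a.shape[1]]=a; o[270:590,:b.shape[1]]=b; cv2.imwrite("pics/c2.png",o)
E
```

```text
above t 7.4 pinch(rack) [  0.   97.2 199.8] rot [-180.    -0.  -175.8] w 0.0269 f [-0.1  0.1 -0.9] q6 2.4
False
down t 8.19 pinch(rack) [  0.3  98.1 136.6] rot [ 180.     0.  -175.8] w 0.0269 f [-0.8  0.3  0.9] q6 2.5
grip t 8.49 pinch(rack) [  0.4  98.5 136.9] rot [ 1.800e+02  1.000e-01 -1.758e+02] w 0.0072 f [-0.   2.4  4.2] q6 2.5
False
shifted t 9.56 pinch(rack) [  0.5  45.  137.9] rot [ 179.7    0.2 -175.7] w 0.0074 f [-1.5 11.8 11.2] q6 -2.9
up t 10.38 pinch(rack) [  0.3  42.7 200.4] rot [-180.     0.  -175.8] w 0.0304 f [-0.5  0.2 -0.1] q6 -2.9
near drive t 12.49 pinch(rack) [-188.9 -421.8  230.7] rot [ 180.    34.  -168.9] w 0.0501 f [-0.1 -1.  -0.5] q6 -74.7
```

View pics/c2.png

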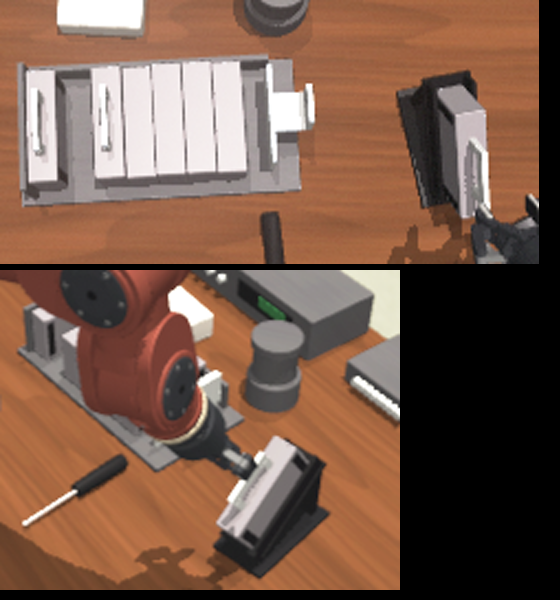

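```bash
sed -i 's/(714,162)/(729,178)/; /^im=/,$d' fit.py; python3 fit.py | tail -2; python3 - <<'E'
from h import *
Rd=R.from_euler('xyz',[0,np.radians(-34),.194])
# where is the finger tip line predicted in top_2 crop, vs handle bar ends
o=robot.observe(); Rt=R.from_euler('xyz',o["tcp_rot"],degrees=True)
pts=[o["tool_pos"]+Rt.apply([0,s*.04,.06]) for s in(-1,1)]+[T([.5748,-.3060,.0616],.194,np.array(p)/1e3,np.radians(-34)) for p in([40,0,135],[-40,0,135])]
print(((proj("top",pts)-[175,150])*2.2).round())
E
```

```text
drive -1 [ 0.57401715 -0.3065912   0.06265447  0.19551688] 11.20229182000527 9.570710999532405
[[0.3, 1.8], [0.9, 0.5], [-0.1, 0.6], [0.6, -0.8], [-2.1, -1.2], [0.1, -1.2], [-1.2, 0.5], [-1.8, 0.5], [0.1, -1.5], [0.4, 1.4], [-0.1, 0.2], [1.3, -0.6], [-0.7, 0.3], [-0.2, -0.9]]
[[540. 202.]
 [473. 215.]
 [484. 152.]
 [486. 209.]]
```

```bash
python3 - <<'E'
from h import *
e=[180,34,-168.8]
Rd=R.from_euler('xyz',[0,np.radians(-34),.1955]); p=np.array([.5740,-.3066,.0627]); pd=Rd.apply([0,0,.179])+p
robot.set_gripper(.04)
robot.line_to(pd+Rd.apply([0,0,.08]),vel=.15,rotation=e)
print(robot.line_to(pd,vel=.1,guard=6)); st("at"); 
robot.set_gripper(0); st("grip")
robot.line_to(pd+Rd.apply([0,0,.09]),vel=.1); st("drawn")
robot.line_to(pd+Rd.apply([0,0,.09])+[0,0,.12],vel=.2)
robot.move_pose(tcp(-3,92,340),DOWN); robot.line_to(tcp(-3,92,300),vel=.1); st("over")
for n in C: cv2.imwrite(f"pics/{n}_3.png",robot.grab_frame(n))
a=cv2.imread("pics/top_3.png")[140:260,165:330]; b=cv2.imread("pics/side_3.png")[100:250,180:330]
a=cv2.resize(a,(440,320),interpolation=cv2.INTER_CUBIC);b=cv2.resize(b,(360,360),interpolation=cv2.INTER_CUBIC)
o=np.zeros((360,800,3),np.uint8); o[:320,:440]=a; o[:,440:]=b; cv2.imwrite("pics/c3.png",o)
E
```

```text
False
at t 14.05 pinch(rack) [-140.3 -417.2  157.7] rot [-179.9   34.  -168.8] w 0.0402 f [ 0.6 -0.2  0.2] q6 -68.1
grip t 14.44 pinch(rack) [-140.3 -417.   157.7] rot [-180.    34.  -168.8] w 0.0071 f [-3.7  1.8  5.1] q6 -68.0
drawn t 15.49 pinch(rack) [-190.2 -422.7  230.9] rot [ 179.9   34.  -168.8] w 0.0071 f [ 0.4  0.3 -3.6] q6 -75.0
over t 18.73 pinch(rack) [ -3.   91.6 300.4] rot [ 180.     0.  -175.8] w 0.0072 f [ 1.1  0.4 -2.4] q6 1.9
```

View pics/c3.png

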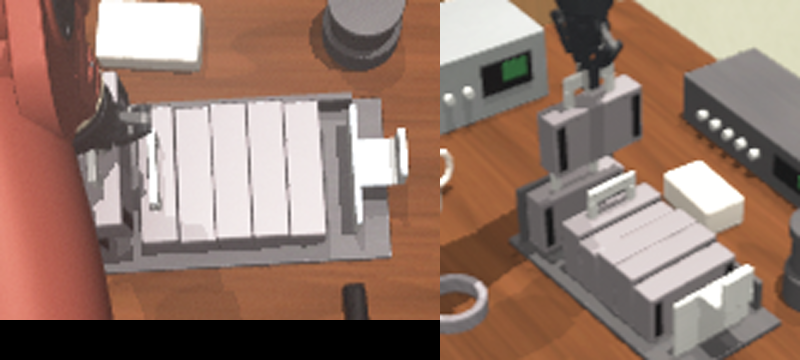

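```bash
python3 - <<'E'
from h import *
c=np.array([[556,119],[556,177],[641,90],[641,133]],float)
m=np.c_[180+(c[:,0]-440)/2.4,100+c[:,1]/2.4]
L=np.array([[-75,-20,90],[-75,-20,0],[75,-20,90],[75,-20,0]])
f=lambda q:(proj("side",T(rw(q[0],91.6,q[1]),.0733+q[2]/100,L/1e3))-m).ravel()
s=least_squares(f,[-3,175,0]); print(s.x,f(s.x).round(1)); print(f([-3,175.4,0]).round(1))
# row / gap from top_3: front edges keep_b left-top corner, keep_a handle
E
```

```text
[ -2.48334299 177.72369414   0.53379304] [-1.2  1.3  0.3  0.2  0.4 -3.1  0.7  1.7]
[-1.4  1.9  0.1  0.8  0.4 -2.4  0.6  2.4]
```

```bash
python3 - <<'E'
from h import *
g=robot.line_to(tcp(-3,92,148),vel=.1,guard=8); st(f"low {g}")
if not g:
    g=robot.line_to(tcp(-3,92,130),vel=.025,guard=5); st(f"contact {g}")
    robot.pause(.3); st("settled")
E
```

```text
low True t 19.68 pinch(rack) [ -3.2  92.4 223.5] rot [ 179.9   -0.  -175.8] w 0.0072 f [-1.3 -0.  -1.7] q6 1.9
```

```bash
python3 - <<'E'
from h import *
robot.pause(.1); st()
for n in C: cv2.imwrite(f"pics/{n}_4.png",robot.grab_frame(n))
a=cv2.imread("pics/top_4.png")[160:260,170:300]; b=cv2.imread("pics/side_4.png")[130:250,190:310]
a=cv2.resize(a,(416,320),interpolation=cv2.INTER_CUBIC);b=cv2.resize(b,(384,384),interpolation=cv2.INTER_CUBIC)
o=np.zeros((384,800,3),np.uint8); o[:320,:416]=a; o[:,416:]=b; cv2.imwrite("pics/c4.png",o)
E
```

```text
t 19.77 pinch(rack) [ -3.3  92.3 223.5] rot [ 1.800e+02 -1.000e-01 -1.758e+02] w 0.007 f [ 1.8  1.4 -1.5] q6 1.9
```

View pics/c4.png

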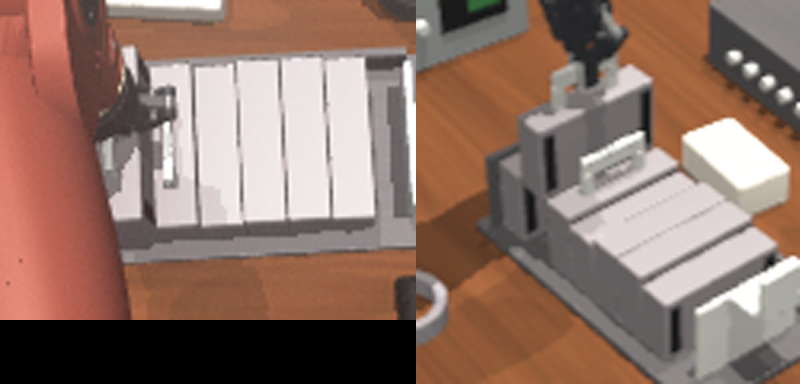

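```bash
python3 - <<'E'
from h import *
im=cv2.imread("pics/top_2.png").astype(np.float32).mean(2)
ys=np.arange(170,-150,-1.)
pr=[]
for x in(-65,-60,-55,60,65):
    p=proj("top",[rw(x,y,100) for y in ys]).astype(np.float32)
    pr.append(cv2.remap(im,p[:,0:1],p[:,1:2],cv2.INTER_LINEAR)[:,0])
for nm,s in(("front",np.mean(pr[:3],0)),("back",np.mean(pr[3:],0))):
    print(nm," ".join(f"{int(y)}:{int(v)}" for y,v in zip(ys[::2],s[::2]) if y>10))
E
```

```text
front 170:153 168:145 166:124 164:105 162:145 160:233 158:232 156:231 154:232 152:232 150:233 148:233 146:233 144:234 142:235 140:235 138:236 136:236 134:236 132:236 130:237 128:235 126:227 124:144 122:77 120:63 118:68 116:74 114:82 112:92 110:114 108:135 106:135 104:145 102:153 100:154 98:154 96:154 94:153 92:153 90:153 88:153 86:153 84:153 82:154 80:153 78:141 76:152 74:216 72:230 70:235 68:235 66:235 64:236 62:236 60:236 58:237 56:237 54:237 52:237 50:238 48:239 46:239 44:239 42:240 40:241 38:209 36:165 34:155 32:203 30:238 28:236 26:237 24:237 22:237 20:238 18:238 16:238 14:238 12:239
back 170:153 168:148 166:125 164:108 162:130 160:218 158:227 156:227 154:228 152:228 150:228 148:229 146:229 144:230 142:230 140:230 138:230 136:230 134:231 132:231 130:232 128:232 126:220 124:176 122:79 120:67 118:70 116:80 114:92 112:100 110:106 108:105 106:105 104:106 102:107 100:107 98:107 96:107 94:107 92:107 90:108 88:108 86:107 84:106 82:105 80:104 78:104 76:135 74:182 72:233 70:231 68:230 66:230 64:231 62:232 60:232 58:233 56:233 54:233 52:234 50:234 48:234 46:235 44:235 42:235 40:236 38:213 36:174 34:137 32:209 30:233 28:232 26:232 24:232 22:233 20:233 18:234 16:234 14:233 12:234
```

```bash
python3 - <<'E'
from h import *
ys=np.arange(175,-160,-.5)
for f in("top0","top_2","top_4"):
    im=cv2.imread(f"pics/{f}.png").astype(np.float32).mean(2)
    for nm,xs,z in(("caseFront",(-65,-60,-55),100),("caseFront90",(-65,-60,-55),90),("bar",(-30,-20,0,20),145)):
        s=0
        for x in xs:
            p=proj("top",[rw(x,y,z) for y in ys]).astype(np.float32)
            s=s+cv2.remap(im,p[:,0:1],p[:,1:2],cv2.INTER_LINEAR)[:,0]/len(xs)
        if nm=="bar": g=[(float(y),int(v)) for y,v in zip(ys[::4],s[::4]) if v>243]
        else:
            # dark minima between cases and edges (gradient peaks)
            d=np.gradient(cv2.GaussianBlur(s[:,None],(1,7),0)[:,0]); g=[(float(ys[i]),int(np.sign(d[i]))) for i in range(2,len(d)-2) if abs(d[i])>6 and abs(d[i])==abs(d[i-2:i+3]).max()]
        print(f,nm,g)
E
```

```text
top0 caseFront [(161.5, 1), (124.5, -1), (121.0, 1), (84.0, -1), (78.0, 1), (41.0, -1), (38.0, 1), (0.5, -1), (-2.5, 1), (-39.5, -1), (-43.0, 1), (-80.5, -1), (-86.0, 1), (-92.0, -1)]
top0 caseFront90 [(163.5, 1), (126.0, -1), (123.0, 1), (85.0, -1), (79.5, 1), (42.0, -1), (39.0, 1), (1.5, -1), (-2.0, 1), (-39.5, -1), (-42.5, 1), (-80.0, -1), (-86.0, 1), (-92.5, -1)]
top0 bar [(145.0, 252), (143.0, 254), (105.0, 249), (103.0, 254), (101.0, 254), (-89.0, 252), (-91.0, 251), (-93.0, 243)]
top_2 caseFront [(161.5, 1), (124.0, -1), (110.0, 1), (75.0, 1), (37.5, -1), (32.0, 1), (-2.5, -1), (-5.5, 1), (-42.5, -1), (-46.0, 1), (-83.0, -1), (-86.0, 1), (-123.5, -1), (-141.0, -1), (-158.0, 1)]
top_2 caseFront90 [(163.5, 1), (126.0, -1), (111.5, 1), (76.5, 1), (38.5, -1), (33.0, 1), (-1.5, -1), (-5.0, 1), (-42.5, -1), (-45.5, 1), (-83.0, -1), (-86.0, 1), (-123.5, -1), (-141.0, -1), (-158.0, 1)]
top_2 bar [(145.0, 253), (143.0, 255), (57.0, 254), (55.0, 254), (-157.0, 251), (-159.0, 254)]
top_4 caseFront [(112.5, 1), (86.5, -1), (73.0, 1), (38.0, -1), (32.0, 1), (-2.5, -1), (-5.5, 1), (-42.5, -1), (-46.0, 1), (-83.0, -1), (-86.0, 1), (-123.5, -1), (-141.0, -1), (-158.0, 1)]
top_4 caseFront90 [(114.0, 1), (88.0, -1), (74.0, 1), (38.5, -1), (33.0, 1), (-1.5, -1), (-5.0, 1), (-42.5, -1), (-45.5, 1), (-83.0, -1), (-86.0, 1), (-123.5, -1), (-141.0, -1), (-158.0, 1)]
top_4 bar [(-157.0, 250), (-159.0, 254)]
```

```bash
python3 - <<'E'
from h import *
c=np.array([[545,134],[519,115],[652,78],[553,72],[612,45]],float)
m=np.c_[190+(c[:,0]-416)/3.2,130+c[:,1]/3.2]
L=np.array([[-75,-20,90],[-75,20,90],[75,-20,90],[-40,0,135],[40,0,135]])
f=lambda q:(proj("side",T(rw(q[0],q[1],98.5),.0733,L/1e3))-m).ravel()
s=least_squares(f,[-3,92],loss='soft_l1'); print(s.x,f(s.x).round(1))
# same check on keep_a/b bars in side_2/side0 picks
for nm,l in(("a",[(82,50),(155,22)]),("b",[(106,73),(184,42)])):
    g=lambda q:(proj("side",[rw(q[0]-40,q[1],145),rw(q[0]+40,q[1],145)])-[sp(k) for k in l]).ravel()
    s=least_squares(g,[0,100]); print(nm,s.x,g(s.x).round(1))
robot.line_to(tcp(-3,92.4,232),vel=.05); st()
robot.line_to(tcp(-3,100,232),vel=.05); robot.pause(.2); st()
g=robot.line_to(tcp(-3,100,205),vel=.04,guard=6); robot.pause(.1); st(g); print(robot.observe()["torque"])
E
```

```text
[-1.8443034  91.59162222] [-1.8 -0.7 -0.8 -0.3  0.9  0.1  0.1  0.5  1.2  0.3]
a [-1.02416862e-01  1.36130037e+02] [ 0.2  0.6 -0.2 -0.6]
b [-1.54904154 94.69222879] [ 0.8  0.4 -0.8 -0.3]
 t 20.18 pinch(rack) [ -2.8  92.3 232.4] rot [ 180.    -0.  -175.8] w 0.0071 f [ 0.2  0.3 -3.1] q6 1.9
 t 20.68 pinch(rack) [ -3. 100. 232.] rot [ 1.800e+02 -1.000e-01 -1.758e+02] w 0.0069 f [ 0.2 -0.1 -2.5] q6 2.6
False t 21.61 pinch(rack) [ -2.8 100.  205.4] rot [ 180.    -0.  -175.8] w 0.007 f [-0.5  0.3 -2.8] q6 2.6
[0.05872346 0.02681536 0.01115741]
```

```bash
python3 - <<'E'
from h import *
g=robot.line_to(tcp(-3,98.5,146),vel=.06,guard=6); st(f"low {g}")
if not g:
    g=robot.line_to(tcp(-3,98.5,128),vel=.025,guard=5); st(f"contact {g}"); robot.pause(.3); st("settled"); print(robot.observe()["torque"])
E
```

```text
low False t 22.74 pinch(rack) [ -2.7  98.5 146.6] rot [ 180.    -0.  -175.8] w 0.007 f [ 0.1 -0.5 -3.5] q6 2.5
contact True t 23.27 pinch(rack) [ -3.1  98.4 133.5] rot [ 1.800e+02 -1.000e-01 -1.758e+02] w 0.007 f [-0.9  0.1  5.1] q6 2.5
settled t 23.57 pinch(rack) [ -3.1  98.4 133.5] rot [ 1.800e+02 -1.000e-01 -1.758e+02] w 0.0072 f [-1.6 -0.7  5.6] q6 2.5
[-0.02831242  0.22091341  0.04109678]
```

```bash
python3 - <<'E'
from h import *
robot.set_gripper(.03); robot.line_to(tcp(-3,98.5,205),vel=.15); st("up")
robot.set_gripper(.05); robot.line_to(tcp(0,-207,205),vel=.35)
print(robot.line_to(tcp(0,-207,133),vel=.12,guard=6)); st("tab")
robot.set_gripper(0); st("grip")
g=robot.line_to(tcp(0,-160,133),vel=.035,guard=25); st(f"pushed {g}")
robot.pause(.2); st()
E
```

```text
up t 24.56 pinch(rack) [ -3.1  98.5 204.2] rot [ 180.    -0.2 -175.8] w 0.0303 f [ 0.5 -0.2 -0.2] q6 2.5
False
tab t 26.67 pinch(rack) [   0.3 -206.8  133.8] rot [-1.800e+02 -1.000e-01 -1.758e+02] w 0.05 f [ 0.7  0.3 -0.1] q6 -26.5
grip t 27.12 pinch(rack) [   0.3 -207.3  133.9] rot [-1.800e+02 -1.000e-01 -1.758e+02] w 0.0075 f [-0.7 -1.7  5. ] q6 -26.5
pushed True t 28.26 pinch(rack) [   0.5 -166.7  133.9] rot [-1.796e+02 -1.000e-01 -1.759e+02] w 0.0072 f [-0.1 -2.8  4.4] q6 -22.6
 t 28.46 pinch(rack) [   0.5 -166.7  133.9] rot [-1.796e+02 -1.000e-01 -1.759e+02] w 0.0071 f [-0.2 -2.1  4.5] q6 -22.7
```

```bash
python3 - <<'E'
from h import *
robot.set_gripper(.04); robot.line_to(tcp(0,-168,200),vel=.15); 
robot.goto_joints([-70,6,5.6,89.6,0,-20]); st("away")
for n in C: cv2.imwrite(f"pics/{n}_5.png",robot.grab_frame(n))
a=cv2.imread("pics/top_5.png")[150:260,175:320]; b=cv2.imread("pics/side_5.png")[150:260,190:330]
a=cv2.resize(a,None,fx=2.75,fy=2.75,interpolation=cv2.INTER_CUBIC);b=cv2.resize(b,None,fx=2.75,fy=2.75,interpolation=cv2.INTER_CUBIC)
cv2.imwrite("pics/c5.png",np.hstack([a,b])[:,:800])
ys=np.arange(175,-190,-.5); im=cv2.imread("pics/top_5.png").astype(np.float32).mean(2)
for z,xs in((100,(-65,-60,-55)),(100,(60,65))):
    s=sum(cv2.remap(im,*(lambda p:(p[:,0:1],p[:,1:2]))(proj("top",[rw(x,y,z) for y in ys]).astype(np.float32)),cv2.INTER_LINEAR)[:,0]/len(xs) for x in xs)
    d=np.gradient(cv2.GaussianBlur(s[:,None],(1,7),0)[:,0]); print([(float(ys[i]),int(np.sign(d[i]))) for i in range(2,len(d)-2) if abs(d[i])>6 and abs(d[i])==abs(d[i-2:i+3]).max()])
E
```

```text
away t 31.35 pinch(rack) [-305.8 -584.9  249.7] rot [180.   -0.  130.1] w 0.04 f [-0.1 -0.5  0.1] q6 -20.0
[(161.5, 1), (127.0, -1), (87.0, -1), (46.5, -1), (41.0, 1), (6.5, -1), (3.0, 1), (-34.0, -1), (-37.0, 1), (-74.5, -1), (-77.5, 1), (-123.5, -1)]
[(161.5, 1), (126.5, -1), (123.0, 1), (85.5, -1), (82.0, 1), (44.5, -1), (41.5, 1), (-34.5, -1), (-37.5, 1), (-75.5, -1), (-78.5, 1), (-113.5, -1), (-116.5, 1), (-122.5, -1), (-160.5, 1)]
```

View pics/c5.png

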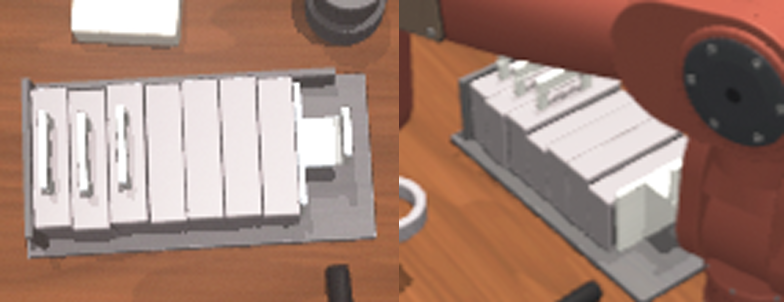

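```bash
python3 -c "
from plant import robot
print(robot.job_done())"
```

```text
the job is handed in; nothing more can be done
None
```

The drive is filed upright between the two handled cases, and the bookend is pushed back to about 0.033 m by camera, so the row is snug. I handed the job in at about 31 s of robot time; no verdict came back. On the way down the drive briefly touched keep_b's top edge; I lifted it, shifted it 8 mm along the row and lowered it cleanly.

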